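# Load the spindle and hold the sprung probe at its mark

## Robot

A 6-joint arm with a two-finger parallel gripper is mounted at the origin on the work surface. World frame = base frame: x ahead of the robot, y to its left, z up, the work surface at z = 0. Lengths are in m, angles in degrees, forces in N, time in s.
With the tool pointing down it reaches from about 0.375 to 0.9 m from the base axis. Payload 3.1 kg.
Tool frame: the origin (TCP) lies at the very end of the fingers, on their centre line; the grasp point (between the pads) lies 19 mm behind it (bot.grip_point_offset is the distance from the TCP to the grasp point, in m); z points along the fingers, x is the direction in which the jaws open and shut, and the axes are right-handed (so a half turn about z gives the same grasp; the last joint's range is limited). The gripper opens to 87 mm and grips with 3 to 60 N. Pads are 19 mm wide; open, the fingers measure 117 mm over their backs; the gripper's body (75 mm by 190 mm) begins 51 mm behind the grasp point.
Start: joints at [58.929, 30.224, 82.088, -0, 67.689, -10.227], TCP at [0.222, 0.584, 0.223] pointing down, gripper open.
Joint ranges: [-176.69, 176.69], [-43.24, 126.21], [12.49, 139.97], [-82, 262], [0, 151.66], [-163.58, 163.58]. Speed limits (degrees/s): [159.86, 159.86, 180, 180, 180, 180].

## Interface

Orientations are given as a 3x3 rotation matrix whose columns are the frame's x, y, z axes.
In Python, from rig import bot, capture, recognise, place_of gives the robot as it stands.
- The arm moves only by the tool send_rows, never from a script. Its argument "motion" is a list of rows, each a list of 2 entries, a list of its own where there are three numbers: the shift along the tool's x, y, z in mm, then the turn about the tool's z in rad. A call has exactly 5 rows; each row shifts and turns the pose as measured when the row begins, along the tool's axes as they then stand; what a row does not reach is not made up. A row lasts 1/12 s, in which the tool goes at most 41.7 mm and 7.16 degrees, less where a joint would pass 70% of its speed; a pose out of reach is approached as far as the arm can. A call with a gripper value outside its range is refused whole. "gripper" is the closure, from 0 (fully open) to 1 (shut), set as the call begins (left out, the last holds). The fingers move at their own pace and stop on an object; the grip force is fixed at half the most. Time passes only in rows, so rows that do not move let the fingers close, or fill a call up. It gives the time, the measured TCP pose, the force and the opening at its end, in the units of the state.
- bot.read_state(): the state, without advancing time (a new reading comes with each control period).
- capture(name): name is "scene" or "side" or "wrist"; returns a dict with "image" (400x640x3 uint8, blue, green, red), "fx", "fy", "cx", "cy" (pixels), "dist_coeffs" ([k1, k2, p1, p2, k3] as OpenCV has them; the pictures are not rectified), "rvec" (rotation vector, rad) and "tvec" (3), from world to camera coordinates, as OpenCV has them. Camera axes: x right, y down, z forward; pixel columns grow to the right and rows downward; lengths in m; the calibration is good to about 2 mm. A picture is of the moment at which its call begins. There is no depth.
- bot.hand_in(): hands the job in, once; it reports no verdict.
Trained networks look in the newest picture that a camera, given by its name, has taken for a name from the list of things; names that differ only in an ending like _2 or _b are one class to them, and where a whole thing is asked for, a point or a joint stands for the part that bears it (a point fixed in the world has none). Each returns a list of dicts, best first, with "p" (0 to 1); they miss things now and then, are a little off and sometimes report something else, mostly with a low value. They report only what shows in the picture. A call takes as long as a camera call. They do not tell look-alikes from the thing itself.
- recognise(camera, target): "xy" ([column, row] in pixels, amid what is visible of it).
- place_of(camera, target): "xy" ([column, row] in pixels: a listed point, or the origin of a listed thing).
The state is a dict: "time_s": time; "joint_positions": joint angles; "qvel": joint speeds; "tau": joint torques, N m; "position": TCP position; "tcp_rot": TCP orientation; "force": force on the tool from outside, world axes, zero at the start; "moment": the same for the moment, N m; "opening": opening from 0.0 (shut) to 1.0 (fully open).
Only numpy, scipy, OpenCV 4.12 (cv2) and the standard library are available. Lean on these libraries where they do the work, as an engineer would, in place of code of your own. Each camera call takes 0.05 s, during which the arm holds its last target.

## Task

Put the blue spool with the copper rim over the upright steel spindle of the probe rig, lowering it (not dropping it) until it sits fully down on its seat, and let go of it. Then take the orange grip of the sprung telescoping probe rod, pull the rod out until its red pointer is over the middle of the orange clip on the white scale, and finish while still holding it there, steady, since the spring pulls it back. Leave the spare white-rimmed spool and the other things on the bench where they are.

Things in the scene. Friction and masses are not known exactly. Their poses are not given: they have to be found in the camera images.
- rig: Probe rig, fixed to the bench: baseplate 12 mm thick, x -235 to 275, y -75 to 45 mm. Origin on the bench below the probe axis (y = 0); z up; x horizontal, the way the rod pulls out. Black barrel 28 mm across, axis 75 mm above the bench, on blue saddles 96 mm high, x -225 to -80; steel nose ends at x = -67. White scale bar at y = -58, x -35 to 105, top 60 mm above the bench.
- rod: Telescoping steel rod, 12 mm across, sliding out of the barrel along rig x; axes as the rig's. Origin on the rod's axis, 75 mm above the bench, below the grip; at rig x = -35 mm when home; stroke 125 mm to the stop. A spring pulls it home: 4.8 N at home plus 0.04 N per mm of pull (about 9 N at 100 mm); it does not latch. Its copper tip ends 73 mm ahead (+x) of the origin.
- rod_grip (a point): Point on the centre line of the rod's upright orange grip block, 122 mm above the bench, 23 mm below the block's top. The block is 26 mm along rig x by 16 mm along rig y; the rod below it tops out 81 mm above the bench. Free all round above 97 mm; can be taken from above either way.
- pointer (a point): End of the red pointer that sticks out from the rod to the rig's -y side: 58 mm from the rod's axis, 79 mm above the bench, same rig x as the grip. Moves with the rod and passes over the scale and clip.
- mark: The length mark: orange clip fixed on the white scale bar, 10 mm wide along rig x, a black line at its middle, top 67 mm above the bench. Origin on the bench below its middle, axes as the rig's. The rod is at its mark when the pointer has the same rig x as this point (55 to 100 mm of pull).
- spindle: Fixed upright steel spindle on the rig's baseplate near its +x end: 14 mm across, top 94 mm above the bench, its top 12 mm tapered to 6 mm, rising from a black round seat 44 mm across. Origin at the bottom of the seat, on the axis, 12 mm above the bench; z up.
- spindle_seat (a point): Point on the spindle's axis at the top of the seat, 20 mm above the bench and 74 mm below the spindle's top: where the underside of the mounted spool comes to rest.
- spool: The spool to mount: blue plastic with a copper-coloured top rim, standing upright on the bench, 62 mm high, about 90 g. Bottom flange 64 mm across and 6 mm thick, core 36 mm across, top rim 44 mm across from 46 to 62 mm up (grip here), through bore 18 mm across. Origin at the centre of its underside, z up.
- spare_spool: A second spool of the same shape and size with a white rim; to be left alone. Origin at the centre of its underside.
- screwdriver: Loose screwdriver lying on the bench; leave alone.
- solvent: Loose closed bottle, 56 mm across, 150 mm high, upright; leave alone. Origin at the centre of its underside.
- meter: Loose black and orange hand meter, 150 x 78 x 37 mm; leave alone. Origin at the centre of its underside.
- steel_ring: Loose steel ring 60 mm across, 10 mm high, flat on the bench; leave alone. Origin at the centre of its underside.
- hex_frame: Loose flat hexagonal copper frame about 140 mm across, 5 mm thick, flat on the bench; leave alone. Origin at the centre of its underside.
Things that resemble listed ones, but are neither listed nor needed, are in the scene too. Leave any green or yellow look-alike of the spool alone.

How it is judged (in metres and radians):
On the way:
1. the copper-rimmed spool sits fully down on the spindle's seat, upright and let go (z of spool in the frame of spindle_seat below 0.004 m and horizontal distance between spool and spindle_seat below 0.005 m and angle between spool's own z axis and vertical below 0.07 rad and contact force between the fingers and spool below 0.2 N), for 0.3 s.
At the end, for the whole second after the job is handed in: The copper-rimmed spool is on the spindle, its underside within 4 mm of the seat, within 5 mm of the axis, tilted under 4 degrees and untouched; the fingers hold the rod (over 2 N), still (under 10 mm/s), with the pointer within 5 mm of the middle of the orange clip (z of spool in the frame of spindle_seat below 0.004 m and horizontal distance between spool and spindle_seat below 0.005 m and angle between spool's own z axis and vertical below 0.07 rad and contact force between each of the arm, rod and spool below 0.2 N and x of pointer in the frame of mark between -0.005 and 0.005 m and contact force between the fingers and rod above 2 N and linear speed of rod below 0.01 m/s); the arm keeps its last pose, push and grip.
It fails at once if the spool is dropped down the spindle (moving faster than 0.4 m/s on it) (horizontal distance between spool and spindle_seat below 0.012 m and z of spool in the frame of spindle_seat below 0.065 m and linear speed of spool above 0.4 m/s).
It fails at once if the spare spool is pushed more than 20 mm from its place (distance of spare_spool from where it was at the start of the episode above 0.02 m).
It fails at once if another loose thing on the bench is pushed more than 20 mm from its place (distance of any of screwdriver, solvent, meter, steel_ring, hex_frame from where it was at the start of the episode above 0.02 m).
It also fails if it takes over 58 s, if anything falls off the work surface, if the arm or the gripper's body presses on something with over 40 N, if the wrist force passes 120 N, or if a joint passes its speed limit or range.

## Working session

There is one attempt and no reset: what is moved stays moved. The work goes in short steps, Python scripts to look and compute and a tool call to move; the robot and the scene stay as the last step left them, time stands still between calls to the robot, and variables do not carry over. Pictures are saved under pics/ and viewed, and the job is handed in when it is done.

Besides the shell and the picture viewer there is one more tool, called after "Emit:" by a JSON object that holds its "fn" and its "kwargs". send_rows: Moves the arm, as the interface text tells. Its arguments: {"type":"object","properties":{"motion":{"type":"array","items":{"type":"array"}},"gripper":{"type":"number"}},"required":["motion"]}

```bash
mkdir -p pics; ls; python3 - <<'E'
from rig import bot, capture, recognise, place_of
import cv2
for c in ["scene","side","wrist"]:
    d=capture(c); cv2.imwrite(f"pics/{c}0.png",d["image"])
    print(c,d["fx"],d["cx"],d["cy"],d["dist_coeffs"],d["rvec"],d["tvec"])
    for t in ["rig","rod_grip","pointer","mark","spindle","spindle_seat","spool","spare_spool"]:
        print(t,[( [round(float(v)) for v in r["xy"]],round(r["p"],2)) for r in place_of(c,t)][:5])
print(bot.read_state())
E
```

```text
pics
scene 381.0625059923157 319.87161427740403 197.5793094725947 [-0.06560479  0.          0.          0.          0.        ] [ 1.47639678  2.37952234 -0.63881671] [ 0.23155675 -0.35288251  1.41492876]
rig [([302, 248], 0.98)]
rod_grip [([286, 229], 0.76), ([323, 194], 0.58)]
pointer [([286, 252], 0.75), ([452, 295], 0.45), ([462, 250], 0.44)]
mark [([322, 266], 0.41)]
spindle [([377, 248], 0.64)]
spindle_seat [([376, 248], 0.78)]
spool [([324, 197], 0.74), ([335, 170], 0.74), ([308, 155], 0.74), ([200, 182], 0.24)]
spare_spool [([271, 168], 0.73)]
side 485.9326762131147 316.4716991414411 199.88384915855588 [-0.07387138  0.          0.          0.          0.        ] [ 0.06177236 -2.73891776  1.49051972] [0.54428741 0.10607497 1.44809449]
rig [([285, 228], 0.67)]
rod_grip [([278, 191], 0.82)]
pointer [([261, 206], 0.53)]
mark []
spindle [([309, 268], 0.56)]
spindle_seat [([313, 265], 0.49)]
spool [([343, 229], 0.89), ([383, 209], 0.77), ([381, 228], 0.61)]
spare_spool [([349, 194], 0.74)]
wrist 317.9370484859273 320.7652914333289 201.0287256541538 [-0.04438308  0.          0.     
[... 287 characters left out ...]
  8.20892257e+01, -1.38469101e-03,
        6.76877442e+01, -1.02268759e+01]), 'qvel': array([-0.00414464, -0.06138418, -0.06727579, -0.04508056,  0.15752039,
        0.05260559]), 'tau': array([ 2.29739169e-03, -4.40024579e+01, -1.76981932e+01,  6.35167491e-02,
        5.04750106e-02, -2.63303986e-05]), 'position': array([0.22235313, 0.58407581, 0.22253344]), 'tcp_rot': array([[ 3.55823510e-01,  9.34553171e-01,  9.45266041e-06],
       [ 9.34553171e-01, -3.55823510e-01, -2.76330011e-05],
       [-2.24610300e-05,  1.86664852e-05, -1.00000000e+00]]), 'force': array([-0.73456453, -0.53936526, -0.7626683 ]), 'moment': array([ 0.00268258, -0.00254443, -0.02048574]), 'opening': 0.9954483741456626}
```

View pics/scene0.png

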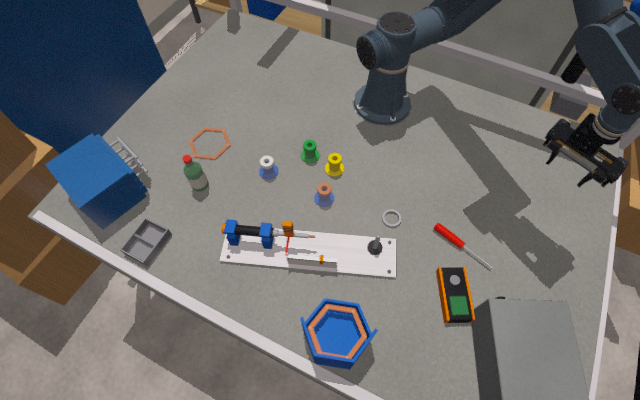

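View pics/side0.png

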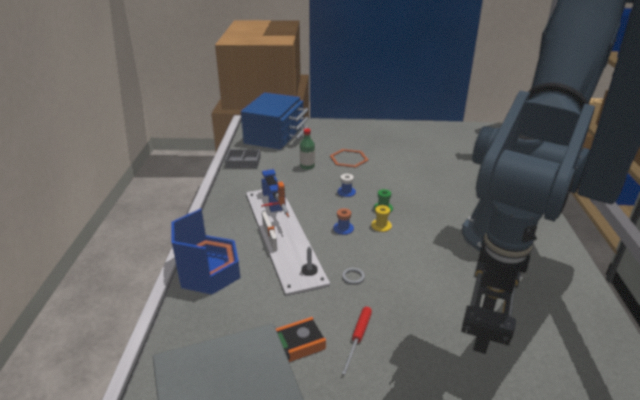

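View pics/wrist0.png

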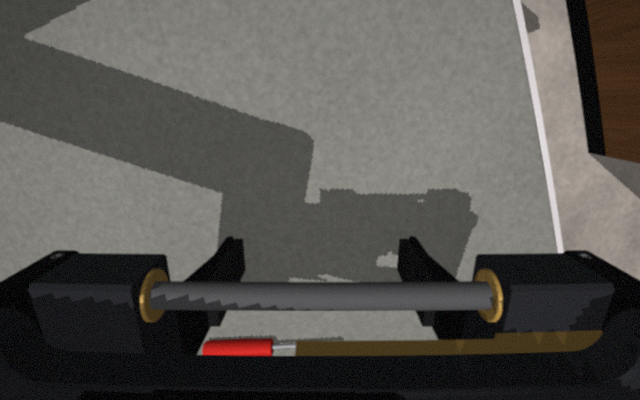

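Scene shows the copper-rimmed spool at (324,197), yellow/green look-alikes at (335,165)/(310,152), white spare at (267,168), spindle at (376,248), grip at (287,229), clip at (321,259). Side view: copper spool (343,228), spindle (309,268).

```bash
cat > h.py <<'E'
from rig import bot, capture, recognise, place_of
import cv2, numpy as np
def ray(d,xy):
    K=np.array([[d["fx"],0,d["cx"]],[0,d["fy"],d["cy"]],[0,0,1]])
    u=cv2.undistortPoints(np.array([[xy]],float),K,np.array(d["dist_coeffs"]))[0,0]
    R=cv2.Rodrigues(np.array(d["rvec"]))[0]; t=np.array(d["tvec"]).ravel()
    return -R.T@t, R.T@np.array([u[0],u[1],1])
def atz(d,xy,z):
    c,v=ray(d,xy); return c+v*(z-c[2])/v[2]
def proj(d,p):
    K=np.array([[d["fx"],0,d["cx"]],[0,d["fy"],d["cy"]],[0,0,1]])
    return cv2.projectPoints(np.array(p,float).reshape(-1,3),np.array(d["rvec"]),np.array(d["tvec"]),K,np.array(d["dist_coeffs"]))[0].reshape(-1,2)
E
python3 - <<'E'
from h import *
Z={"rig":0,"rod_grip":.122,"pointer":.079,"mark":0,"spindle":.012,"spindle_seat":.02,"spool":0,"spare_spool":0}
for c in ["scene","side"]:
    d=capture(c)
    for t in Z:
        for r in place_of(c,t)[:4]:
            print(c,t,np.round(r["xy"],1),round(r["p"],2),np.round(atz(d,r["xy"],Z[t]),4))
E
```

```text
scene rig [302.9 247.3] 0.6 [0.6417 0.0042 0.    ]
scene rod_grip [288.8 227.7] 0.65 [ 0.6507 -0.0281  0.122 ]
scene rod_grip [196.9 180.6] 0.38 [ 0.6374 -0.3414  0.122 ]
scene pointer [285.5 253.3] 0.79 [ 0.7058 -0.0119  0.079 ]
scene mark [323.2 265.9] 0.37 [0.6669 0.0836 0.    ]
scene spindle [374.2 246.5] 0.66 [0.551  0.1934 0.012 ]
scene spindle [209.8 139.6] 0.3 [ 0.4345 -0.4705  0.012 ]
scene spindle_seat [375.2 245.5] 0.44 [0.5503 0.1952 0.02  ]
scene spool [337.3 170.2] 0.63 [ 0.3475 -0.0212  0.    ]
scene spool [325.1 193.9] 0.6 [ 0.4476 -0.0175  0.    ]
scene spool [311.6 157.7] 0.53 [ 0.3399 -0.121   0.    ]
scene spare_spool [267.  167.1] 0.57 [ 0.4401 -0.2373  0.    ]
side rig [284.8 226.4] 0.67 [ 0.6428 -0.0175 -0.    ]
side rod_grip [288. 347.] 0.62 [0.5754 0.5491 0.122 ]
side rod_grip [280.6 189.5] 0.5 [ 0.6525 -0.0345  0.122 ]
side pointer [264.7 205. ] 0.47 [ 0.6996 -0.0144  0.079 ]
side spindle [309.6 268.1] 0.77 [0.5549 0.1862 0.012 ]
side spindle_seat [313.1 267.8] 0.72 [0.545  0.1938 0.02  ]
side spindle_seat [342.4 228.9] 0.7 [0.467  0.0149 0.02  ]
side spindle_seat [283.8 226.3] 0.19 [0.6423 0.0095 0.02  ]
side spool [381.3 224.4] 0.87 [ 0.3466 -0.0409  0.    ]
side spool [381.4 207.8] 0.8 [ 0.3403 -0.1332  0.    ]
side spool [341.3 230.1] 0.61 [ 0.4698 -0.0061  0.    ]
side spool [289.5 348.5] 0.43 [0.5854 0.4508 0.    ]
side spare_spool [349.1 192.2] 0.6 [ 0.4439 -0.2242  0.    ]
```

```bash
cat >> h.py <<'E'
def delta(target, yaw=None):
    """tool-frame shift in mm to bring TCP to target (world)"""
    s=bot.read_state(); return np.round(s["tcp_rot"].T@(np.array(target)-s["position"])*1000,1)
def st():
    s=bot.read_state(); R=s["tcp_rot"]
    print("t",round(s["time_s"],2),"pos",np.round(s["position"],4),"xaxis",np.round(R[:,0],3),"yaw",round(np.degrees(np.arctan2(R[1,0],R[0,0])),2),"F",np.round(s["force"],1),"open",round(s["opening"],3),"j",np.round(s["joint_positions"],0))
E
python3 - <<'E'
from h import *
d=capture("wrist"); s=bot.read_state()
R=cv2.Rodrigues(np.array(d["rvec"]))[0]; c=-R.T@np.array(d["tvec"]).ravel()
print("cam in tool mm",s["tcp_rot"].T@(c-s["position"])*1000, "cam axes in tool\n",np.round(s["tcp_rot"].T@R.T,3))
print(delta([.46,-.012,.223])); st()
E
```

```text
cam in tool mm [   0.59568832  -82.58258772 -162.07240741] cam axes in tool
 [[ 1.    -0.002 -0.001]
 [ 0.002  0.955  0.297]
 [ 0.    -0.297  0.955]]
[-472.5  434.2   -0.5]
t 2.3 pos [0.2223 0.5841 0.2225] xaxis [ 0.356  0.935 -0.   ] yaw 69.16 F [-0.2  0.3  0. ] open 0.996 j [ 59.  30.  82.   0.  68. -10.]
```

Emit:
{"fn": "send_rows", "kwargs": {"motion": [[[-29,27,0],0],[[-29,27,0],0],[[-29,27,0],0],[[-29,27,0],0],[[-29,27,0],0]]}}

```text
time_s: 2.72
position: [0.2977, 0.4034, 0.2217]
tcp_rot: [[0.344, 0.939, 0.004], [0.939, -0.344, 0.009], [0.01, 0.001, -1.0]]
force: [1.1, 0.5, 0.4]
opening: 1.002
```

Emit:
{"fn": "send_rows", "kwargs": {"motion": [[[-29,27,0],0],[[-29,27,0],0],[[-29,27,0],0],[[-29,27,0],0],[[-29,27,0],0]]}}

```text
time_s: 3.13
position: [0.377, 0.2128, 0.2217]
tcp_rot: [[0.34, 0.94, 0.008], [0.94, -0.34, 0.011], [0.013, 0.004, -1.0]]
force: [0.8, 0.8, 0.5]
opening: 1.0
```

Emit:
{"fn": "send_rows", "kwargs": {"motion": [[[-29,27,0],0],[[-29,27,0],0],[[-29,27,0],0],[[-29,27,0],0],[[-29,27,0],0]]}}

```text
time_s: 3.55
position: [0.4574, 0.0209, 0.2223]
tcp_rot: [[0.341, 0.94, 0.013], [0.94, -0.341, 0.011], [0.015, 0.009, -1.0]]
force: [0.7, 0.1, 0.1]
opening: 1.001
```

```bash
python3 - <<'E'
from h import *
st(); print(delta([.46,-.012,.223]))
E
```

```text
t 3.55 pos [0.4574 0.0209 0.2223] xaxis [0.341 0.94  0.015] yaw 70.08 F [0.7 0.1 0.1] open 1.001 j [-12.  17. 106.   1.  56. -83.]
[-30.   13.7  -1. ]
```

Emit:
{"fn": "send_rows", "kwargs": {"motion": [[[-15,7,0],0],[[-10,4,0],0],[[0,0,0],0],[[0,0,0],0],[[0,0,0],0]]}}

```text
time_s: 3.97
position: [0.4654, -0.017, 0.2233]
tcp_rot: [[0.352, 0.936, 0.022], [0.936, -0.353, 0.007], [0.015, 0.018, -1.0]]
force: [-0.8, 0.5, 0.9]
opening: 1.007
```

```bash
python3 - <<'E'
from h import *
st(); d=capture("wrist"); cv2.imwrite("pics/w1.png",d["image"])
for t in ["spool","spare_spool"]:
    for r in place_of("wrist",t): print(t,np.round(r["xy"],1),round(r["p"],2),np.round(atz(d,r["xy"],0),4))
print(proj(d,[[.46,-.012,0],[.46,-.012,.062]]))
R=bot.read_state()["tcp_rot"]; print(np.round(R,4))
E
```

```text
t 3.97 pos [ 0.4654 -0.017   0.2233] xaxis [0.352 0.936 0.015] yaw 69.36 F [-0.8  0.5  0.9] open 1.007 j [-16.  17. 105.   1.  56. -86.]
spool [264.1  78.4] 0.84 [ 0.3454 -0.0363  0.    ]
spool [323.2 166.2] 0.6 [ 0.4642 -0.0095  0.    ]
spool [188.2  98.7] 0.55 [ 0.3338 -0.1272  0.    ]
[[320.04368173 163.74973873]
 [320.7744973  175.80195824]]
[[ 0.3508  0.9362  0.0216]
 [ 0.9363 -0.351   0.0074]
 [ 0.0145  0.0176 -0.9997]]
```

View pics/w1.png

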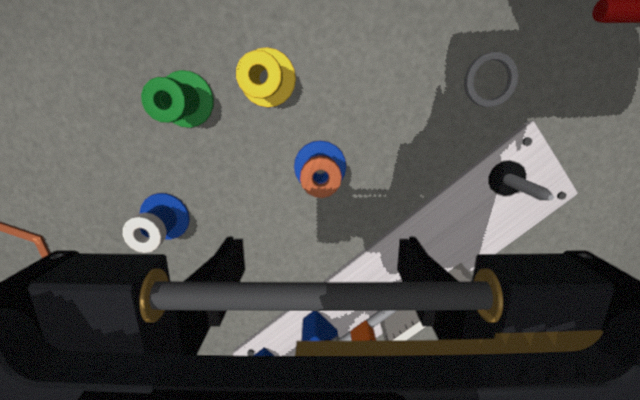

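Wrist view: copper spool at (321,172), spindle base (507,178), tip ~(548,193). Segmenting for precise positions.

```bash
python3 - <<'E'
from h import *
d=capture("wrist"); im=d["image"]; hsv=cv2.cvtColor(im,cv2.COLOR_BGR2HSV)
m=cv2.inRange(hsv,(3,100,90),(16,255,255)); m[:140]=0;m[210:]=0;m[:,:280]=0;m[:,360:]=0
cs,_=cv2.findContours(m,cv2.RETR_EXTERNAL,cv2.CHAIN_APPROX_NONE); c=max(cs,key=cv2.contourArea)
(x,y),r=cv2.minEnclosingCircle(c); el=cv2.fitEllipse(c); print(x,y,r,el, atz(d,(x,y),.062))
h=cv2.resize(im[110:240,440:600],None,fx=5,fy=4.5); cv2.imwrite("pics/w2.png",h[:600])
h=cv2.resize(im[135:205,280:360],None,fx=8,fy=8); cv2.imwrite("pics/w3.png",h[:600])
b=cv2.inRange(hsv,(100,110,60),(130,255,255)); b[:130]=0;b[210:]=0;b[:,:280]=0;b[:,360:]=0
b=b|m
cs,_=cv2.findContours(b,cv2.RETR_EXTERNAL,cv2.CHAIN_APPROX_NONE); c=max(cs,key=cv2.contourArea); print(cv2.boundingRect(c),cv2.boundingRect(m))
st()
E
```

```text
319.9906005859375 177.5760955810547 20.792390823364258 ((319.884765625, 177.494384765625), (39.75029373168945, 40.093299865722656), 136.63389587402344) [ 0.46108436 -0.01263604  0.062     ]
(294, 141, 52, 58) (300, 157, 41, 42)
t 4.17 pos [ 0.4651 -0.0162  0.2233] xaxis [0.351 0.936 0.014] yaw 69.47 F [-0.9  1.2  0.3] open 1.0 j [-16.  17. 105.   1.  56. -86.]
```

View pics/w2.png

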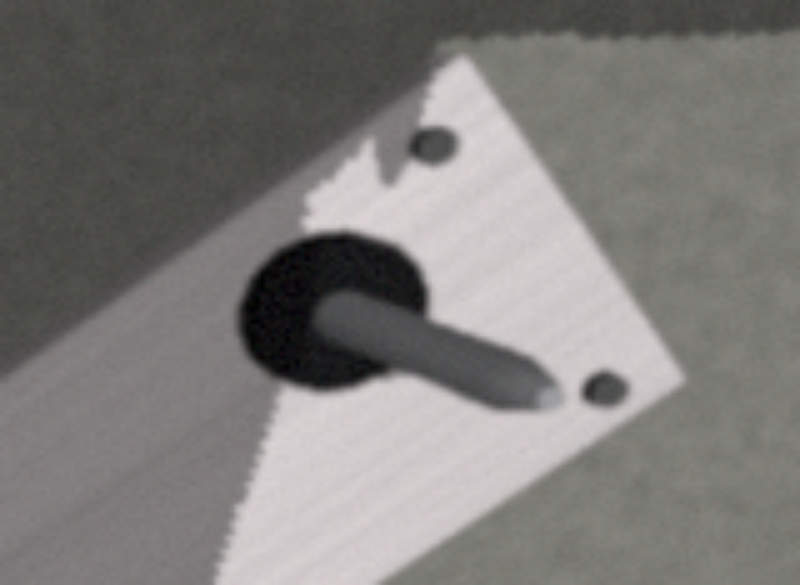

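View pics/w3.png

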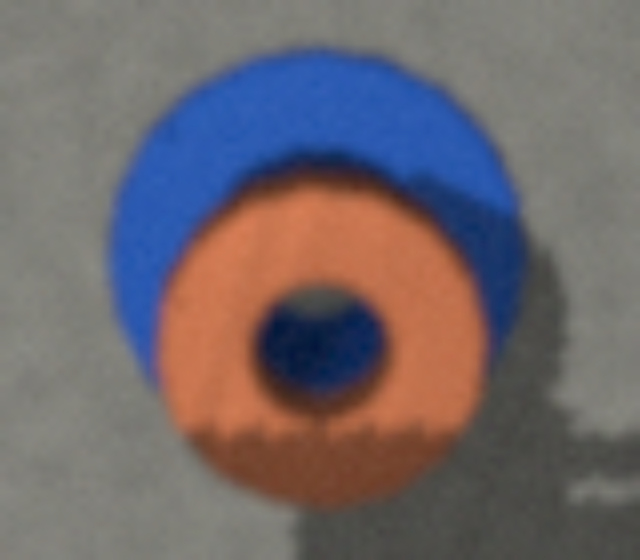

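```bash
python3 - <<'E'
from h import *
d=capture("wrist")
print("tip",atz(d,(549.6,198.2),.094),"seat",atz(d,(507,178.9),.02))
P=atz(d,(440+464/5,110+55/4.5),.012);Q=atz(d,(440+684/5,110+380/4.5),.012); print("corners",P,Q,np.linalg.norm(P-Q))
print(atz(d,(320.2,178.1),.062)); st(); print(delta([.460,-.0127,.036]))
E
```

```text
tip [0.55364397 0.19545511 0.094     ] seat [0.5525497  0.19472819 0.02      ]
corners [0.4987906  0.24105051 0.012     ] [0.60957919 0.28266738 0.012     ] 0.11834726446279245
[ 0.4617456  -0.01265972  0.062     ]
t 4.22 pos [ 0.4651 -0.0163  0.2233] xaxis [0.351 0.936 0.014] yaw 69.48 F [ 0.4  0.7 -0.8] open 1.0 j [-16.  17. 105.   1.  56. -86.]
[ -1.1  -9.4 187.1]
```

Emit:
{"fn": "send_rows", "kwargs": {"motion": [[[-1,-8,25],0],[[0,0,35],0],[[0,0,35],0],[[0,0,25],0],[[0,0,0],0]], "gripper": 0}}

```text
time_s: 4.63
position: [0.465, -0.0113, 0.1033]
tcp_rot: [[0.344, 0.938, 0.036], [0.939, -0.345, 0.004], [0.016, 0.032, -0.999]]
force: [-0.6, 0.4, 0.4]
opening: 1.0
```

```bash
python3 - <<'E'
from h import *
d=capture("wrist"); cv2.imwrite("pics/w4.png",d["image"]); st(); print(delta([.461,-.0127,.035]))
print(proj(d,[.461,-.0127,.062]))
E
```

```text
t 4.68 pos [ 0.4656 -0.0114  0.1048] xaxis [0.344 0.939 0.016] yaw 69.87 F [-0.  -0.3 -0.1] open 0.999 j [-16.  29. 112.   1.  36. -87.]
[-3.9 -6.2 69.6]
[[315.27253927 221.86463218]]
```

View pics/w4.png

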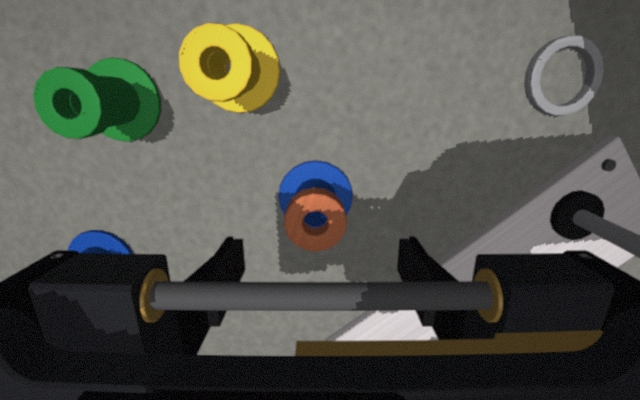

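Emit:
{"fn": "send_rows", "kwargs": {"motion": [[[-2,-4,15],0],[[-1,-1,15],0],[[-1,-1,15],0],[[0,0,15],0],[[0,0,8],0]]}}

```text
time_s: 5.1
position: [0.4686, -0.0128, 0.0427]
tcp_rot: [[0.34, 0.939, 0.054], [0.94, -0.34, -0.001], [0.017, 0.051, -0.999]]
force: [-0.1, 0.0, 0.4]
opening: 0.999
```

```bash
python3 - <<'E'
from h import *
st(); print(delta([.461,-.0127,.035]),bot.read_state()["tcp_rot"][:,2])
d=capture("wrist"); cv2.imwrite("pics/w5.png",d["image"])
E
```

```text
t 5.1 pos [ 0.4686 -0.0128  0.0427] xaxis [0.34  0.94  0.017] yaw 70.14 F [-0.1  0.   0.4] open 0.999 j [-16.  37. 115.   2.  26. -88.]
[-2.6 -7.5  7.3] [ 0.05369002 -0.00101959 -0.99855713]
```

View pics/w5.png

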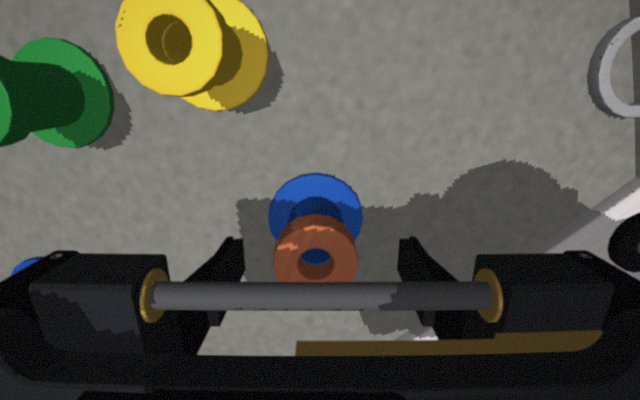

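Emit:
{"fn": "send_rows", "kwargs": {"motion": [[[-2,-4,4],0],[[-1,-3,2],0],[[0,-1,0],0],[[0,0,0],0],[[0,0,0],0]]}}

```text
time_s: 5.57
position: [0.4619, -0.013, 0.039]
tcp_rot: [[0.338, 0.939, 0.059], [0.941, -0.339, -0.002], [0.018, 0.056, -0.998]]
force: [0.6, -0.3, -0.3]
opening: 1.003
```

```bash
python3 - <<'E'
from h import *
st(); print(delta([.461,-.0127,.035]),bot.read_state()["tcp_rot"][:,2])
E
```

```text
t 5.57 pos [ 0.4619 -0.013   0.039 ] xaxis [0.338 0.941 0.018] yaw 70.22 F [ 0.6 -0.3 -0.3] open 1.003 j [-16.  37. 116.   2.  24. -88.]
[-0.1 -1.2  4. ] [ 0.05911162 -0.00240558 -0.99824848]
```

Emit:
{"fn": "send_rows", "kwargs": {"motion": [[[0,-1,4],0],[[0,0,0],0],[[0,0,0],0],[[0,0,0],0],[[0,0,0],0]]}}

```text
time_s: 5.98
position: [0.462, -0.0129, 0.0357]
tcp_rot: [[0.338, 0.939, 0.062], [0.941, -0.339, -0.003], [0.018, 0.059, -0.998]]
force: [0.7, -0.0, 0.0]
opening: 1.0
```

Emit:
{"fn": "send_rows", "kwargs": {"motion": [[[0,0,0],0],[[0,0,0],0],[[0,0,0],0],[[0,0,0],0],[[0,0,0],0]], "gripper": 1}}

```text
time_s: 6.4
position: [0.4621, -0.013, 0.0356]
tcp_rot: [[0.338, 0.939, 0.062], [0.941, -0.339, -0.003], [0.018, 0.059, -0.998]]
force: [-0.8, 0.1, 0.5]
opening: 0.706
```

Emit:
{"fn": "send_rows", "kwargs": {"motion": [[[0,0,0],0],[[0,0,0],0],[[0,0,0],0],[[0,0,0],0],[[0,0,0],0]]}}

```text
time_s: 6.82
position: [0.4621, -0.013, 0.0356]
tcp_rot: [[0.338, 0.939, 0.062], [0.941, -0.339, -0.003], [0.018, 0.059, -0.998]]
force: [-0.1, 0.1, 0.4]
opening: 0.507
```

Emit:
{"fn": "send_rows", "kwargs": {"motion": [[[0,0,-10],0],[[0,0,-25],0],[[0,0,-30],0],[[0,0,-30],0],[[0,0,-20],0]]}}

```text
time_s: 7.23
position: [0.4507, -0.0117, 0.149]
tcp_rot: [[0.339, 0.94, 0.046], [0.941, -0.34, 0.001], [0.017, 0.042, -0.999]]
force: [0.2, 0.2, -1.2]
opening: 0.504
```

```bash
python3 - <<'E'
from h import *
d=capture("wrist"); cv2.imwrite("pics/w6.png",d["image"]);d=capture("side"); cv2.imwrite("pics/s6.png",cv2.resize(d["image"][100:320,200:480],None,fx=2.8,fy=2.7)[:600])
st(); print(bot.read_state()["tcp_rot"][:,2])
E
```

```text
t 7.33 pos [ 0.4525 -0.0121  0.15  ] xaxis [0.339 0.941 0.017] yaw 70.18 F [ 0.8 -0.9 -1.4] open 0.507 j [-16.  23. 113.   1.  41. -87.]
[ 5.13706765e-02 -2.50320494e-04 -9.98679624e-01]
```

View pics/w6.png

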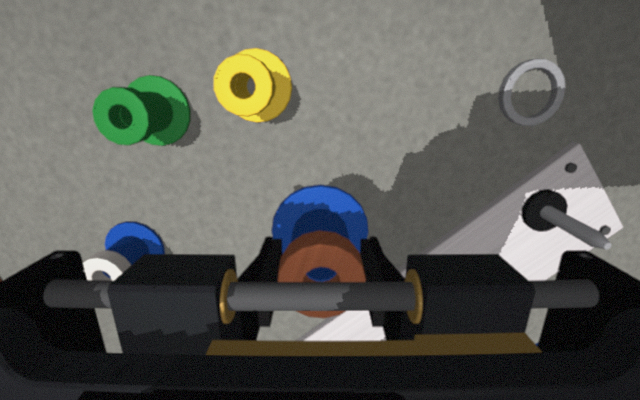

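View pics/s6.png

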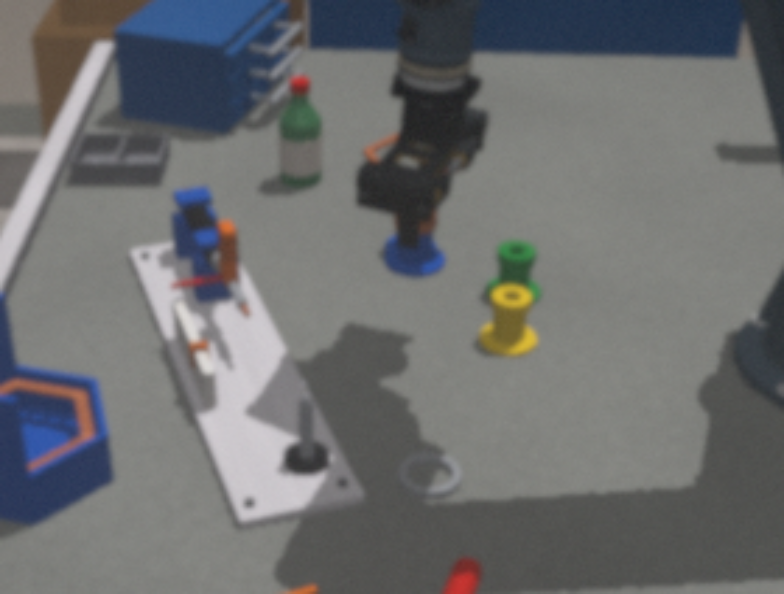

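```bash
cat >> h.py <<'E'
zg=np.array([.0618,-.003,-.9981]);xg=np.array([.338,.941,.018]);xg-=zg*(xg@zg);zg/=np.linalg.norm(zg);xg/=np.linalg.norm(xg)
Rg=np.stack([xg,np.cross(zg,xg),zg],1)
pg=np.array([.4621,-.013,.0356]); sp0=np.array([.461,-.0127,0])
o_t=Rg.T@(sp0-pg); a_t=Rg.T@np.array([0,0,1.])
def spool():
    s=bot.read_state();R=s["tcp_rot"];return s["position"]+R@o_t, R@a_t
def dsp(target):
    o,a=spool(); R=bot.read_state()["tcp_rot"]
    print("spool o",np.round(o,4),"axis",np.round(a,3),"delta tool mm",np.round(R.T@(np.array(target)-o)*1000,1))
E
python3 - <<'E'
from h import *
dsp([.553,.195,.115])
E
```

```text
spool o [ 0.4511 -0.0117  0.1144] axis [ 0.01  -0.003  1.   ] delta tool mm [229.   25.6   4.6]
```

Emit:
{"fn": "send_rows", "kwargs": {"motion": [[[15,1,0],0],[[25,3,0],0],[[30,3,0],0],[[20,2,0],0],[[10,1,0],0]]}}

```text
time_s: 7.75
position: [0.4944, 0.0796, 0.1489]
tcp_rot: [[0.346, 0.937, 0.046], [0.938, -0.346, -0.001], [0.015, 0.043, -0.999]]
force: [0.5, -0.6, -1.7]
opening: 0.497
```

```bash
python3 - <<'E'
from h import *
dsp([.553,.195,.115])
d=capture("wrist"); cv2.imwrite("pics/w7.png",d["image"]);np.save("d7.npy",d,allow_pickle=True)
dsp([.553,.195,.115])
print(proj(d,[[.553,.195,.094],[.553,.195,.02]]))
o,a=spool();print(proj(d,[o,o+.062*a]))
E
```

```text
spool o [0.4927 0.08   0.1133] axis [ 0.016 -0.003  1.   ] delta tool mm [128.7  16.8   1. ]
spool o [0.4932 0.0808 0.1133] axis [ 0.015 -0.004  1.   ] delta tool mm [127.8  16.7   1.1]
[[488.62765108 234.85977545]
 [450.21066887 201.70201105]]
[[320.38770327 226.967001  ]
 [322.43677673 281.4884729 ]]
```

View pics/w7.png

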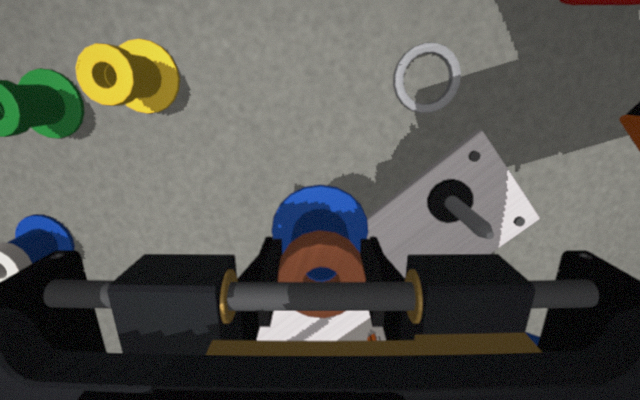

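```bash
python3 - <<'E'
from h import *
im=cv2.imread("pics/w7.png")
cv2.imwrite("pics/w7z.png",cv2.resize(im[165:255,410:530],None,fx=6.5,fy=6.5))
E
```

```text
(no output)
```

View pics/w7z.png

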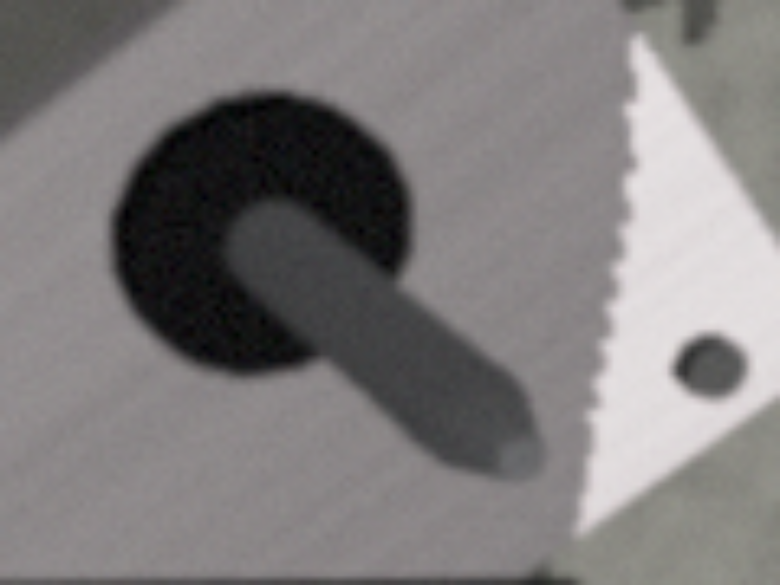

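Emit:
{"fn": "send_rows", "kwargs": {"motion": [[[20,3,0],0],[[30,4,0],0],[[35,4,0],0],[[25,3,0],0],[[10,1,0],0]]}}

```text
time_s: 8.22
position: [0.5461, 0.1871, 0.1446]
tcp_rot: [[0.348, 0.937, 0.031], [0.938, -0.348, -0.003], [0.008, 0.031, -1.0]]
force: [0.2, -0.3, -1.6]
opening: 0.499
```

```bash
python3 - <<'E'
from h import *
d=capture("wrist"); cv2.imwrite("pics/w8.png",d["image"])
dsp([.5533,.1958,.115]);st()
print(proj(d,[[.5533,.1958,.094],[.5533,.1958,.02]]))
o,a=spool();print(proj(d,[o,o+.062*a]))
E
```

```text
spool o [0.5442 0.188  0.109 ] axis [ 0.03  -0.001  1.   ] delta tool mm [10.5  6.  -5.8]
t 8.27 pos [0.5464 0.1877 0.1445] xaxis [0.347 0.938 0.008] yaw 69.67 F [ 2.2  0.7 -1.5] open 0.504 j [  8.  32.  95.  -1.  52. -61.]
[[334.39801032 225.73390356]
 [330.60402202 194.26415883]]
[[319.95200263 226.76126727]
 [321.86439046 281.23262646]]
```

View pics/w8.png

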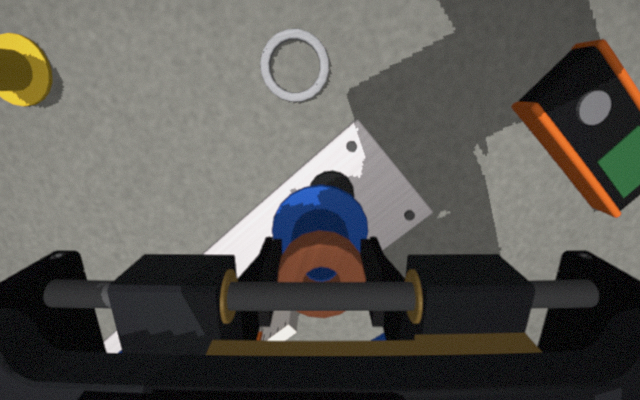

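Emit:
{"fn": "send_rows", "kwargs": {"motion": [[[6,4,-2],0],[[4,2,0],0],[[0,0,0],0],[[0,0,0],0],[[0,0,0],0]]}}

```text
time_s: 8.68
position: [0.5522, 0.1904, 0.1441]
tcp_rot: [[0.349, 0.937, 0.023], [0.937, -0.349, -0.007], [0.002, 0.024, -1.0]]
force: [0.5, 0.2, -0.5]
opening: 0.501
```

```bash
python3 - <<'E'
from h import *
dsp([.5533,.1958,.100]);st()
E
```

```text
spool o [0.5497 0.1906 0.1086] axis [0.039 0.003 0.999] delta tool mm [6.1 1.3 8.7]
t 8.68 pos [0.5522 0.1904 0.1441] xaxis [0.349 0.937 0.002] yaw 69.56 F [ 0.5  0.2 -0.5] open 0.501 j [  8.  32.  93.  -1.  53. -61.]
```

Emit:
{"fn": "send_rows", "kwargs": {"motion": [[[4,1,0],0],[[2,0,0],0],[[0,0,0],0],[[0,0,0],0],[[0,0,0],0]]}}

```text
time_s: 9.1
position: [0.5547, 0.1938, 0.1445]
tcp_rot: [[0.352, 0.936, 0.022], [0.936, -0.352, -0.007], [0.001, 0.023, -1.0]]
force: [-0.5, 1.2, -1.5]
opening: 0.504
```

```bash
python3 - <<'E'
from h import *
dsp([.5533,.1958,.100]);st()
d=capture("wrist"); cv2.imwrite("pics/w9.png",d["image"])
o,a=spool();print(proj(d,[o,o+.062*a,o+[0,0,.03]]))
d=capture("scene"); cv2.imwrite("pics/sc9.png",cv2.resize(d["image"][190:290,320:440],None,fx=6,fy=6))
print(proj(d,[o,o+.062*a,[.5533,.1958,.094],[.5533,.1958,.02]]))
d=capture("side"); cv2.imwrite("pics/s9.png",cv2.resize(d["image"][190:310,250:390],None,fx=5,fy=5))
print(proj(d,[o,o+.062*a,[.5533,.1958,.094],[.5533,.1958,.02]]))
E
```

```text
spool o [0.5522 0.194  0.109 ] axis [0.04  0.003 0.999] delta tool mm [2.1 0.2 9. ]
t 9.1 pos [0.5547 0.1938 0.1445] xaxis [0.352 0.936 0.001] yaw 69.39 F [-0.5  1.2 -1.5] open 0.504 j [  9.  33.  93.  -1.  54. -60.]
[[319.02935416 226.73615189]
 [320.68773059 281.25763264]
 [318.79880929 247.19826704]]
[[378.53737418 233.10888034]
 [381.38160194 223.86315745]
 [378.28406713 236.00122153]
 [374.99093928 246.43328045]]
[[310.14793395 241.37555075]
 [308.94229347 221.746309  ]
 [309.70688252 246.39018826]
 [309.95126927 268.20252825]]
```

View pics/s9.png

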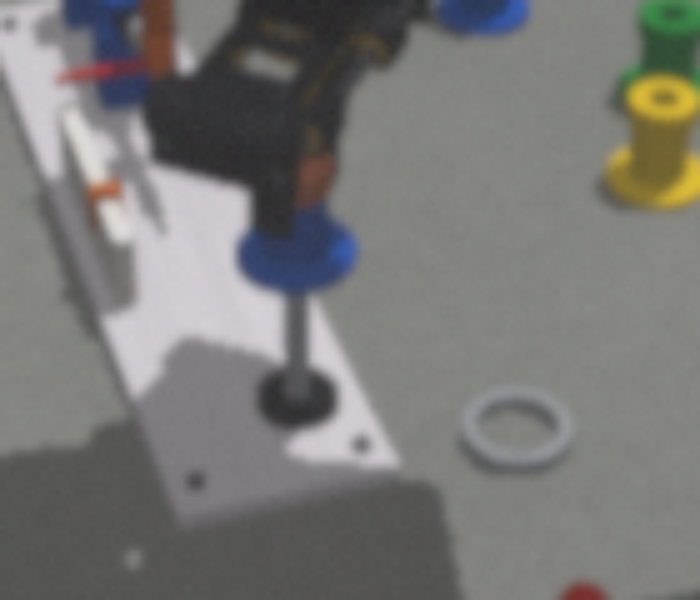

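View pics/sc9.png

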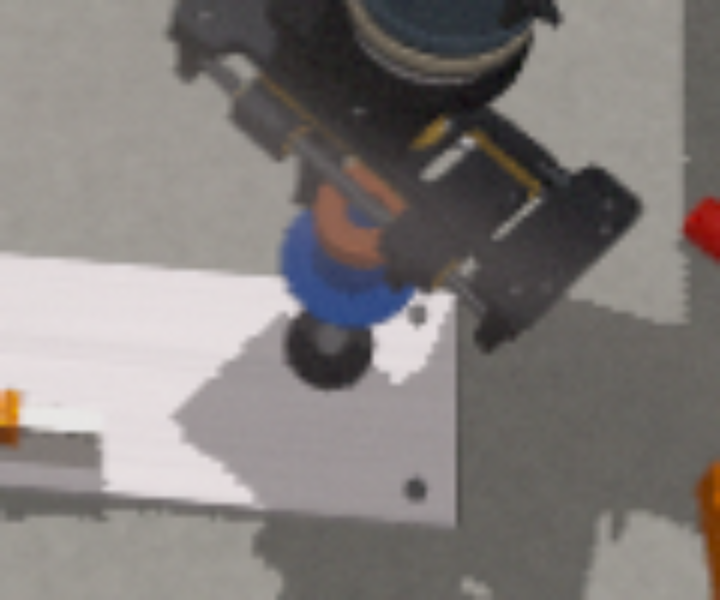

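View pics/w9.png

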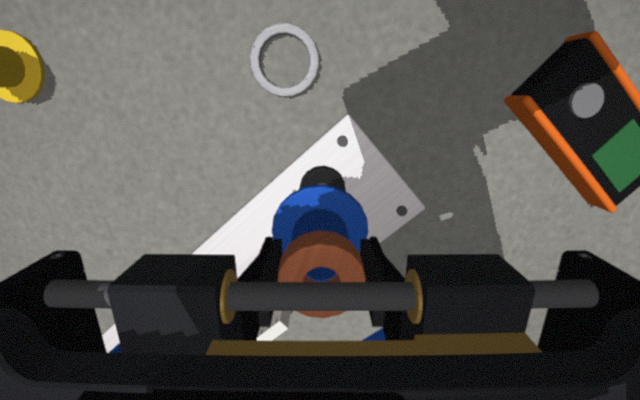

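Emit:
{"fn": "send_rows", "kwargs": {"motion": [[[2,0,3],0],[[0,0,4],0],[[0,0,3],0],[[0,0,0],0],[[0,0,0],0]]}}

```text
time_s: 9.67
position: [0.5554, 0.196, 0.1332]
tcp_rot: [[0.352, 0.936, 0.021], [0.936, -0.351, -0.007], [0.001, 0.022, -1.0]]
force: [-0.6, 0.1, -1.3]
opening: 0.498
```

```bash
python3 - <<'E'
from h import *
dsp([.5533,.1958,.100]);st()
E
```

```text
spool o [0.5529 0.1962 0.0976] axis [0.041 0.003 0.999] delta tool mm [-0.2  0.6 -2.4]
t 9.67 pos [0.5554 0.196  0.1332] xaxis [0.352 0.936 0.001] yaw 69.42 F [-0.6  0.1 -1.3] open 0.498 j [  9.  34.  93.  -1.  52. -60.]
```

Emit:
{"fn": "send_rows", "kwargs": {"motion": [[[0,0,5],0],[[0,0,5],0],[[0,0,5],0],[[0,0,0],0],[[0,0,0],0]]}}

```text
time_s: 10.08
position: [0.5556, 0.1958, 0.1161]
tcp_rot: [[0.352, 0.936, 0.02], [0.936, -0.351, -0.007], [0.0, 0.022, -1.0]]
force: [-0.4, 0.4, -1.3]
opening: 0.503
```

```bash
python3 - <<'E'
from h import *
dsp([.5533,.1958,.020]);st()
E
```

```text
spool o [0.553  0.196  0.0805] axis [0.041 0.004 0.999] delta tool mm [-0.1 -1.  60.5]
t 10.08 pos [0.5556 0.1958 0.1161] xaxis [0.352 0.936 0.   ] yaw 69.42 F [-0.4  0.4 -1.3] open 0.503 j [  9.  35.  93.  -1.  50. -60.]
```

Emit:
{"fn": "send_rows", "kwargs": {"motion": [[[0,0,6],0],[[0,0,6],0],[[0,-0.5,6],0],[[0,0,0],0],[[0,0,0],0]]}}

```text
time_s: 10.5
position: [0.5549, 0.1957, 0.0958]
tcp_rot: [[0.352, 0.936, 0.019], [0.936, -0.352, -0.008], [-0.0, 0.02, -1.0]]
force: [0.2, -0.4, -1.3]
opening: 0.503
```

Emit:
{"fn": "send_rows", "kwargs": {"motion": [[[0,0,6],0],[[0,-0.5,6],0],[[0,0,6],0],[[0,0,0],0],[[0,0,0],0]]}}

```text
time_s: 10.92
position: [0.5545, 0.1957, 0.0757]
tcp_rot: [[0.352, 0.936, 0.018], [0.936, -0.352, -0.008], [-0.001, 0.02, -1.0]]
force: [0.4, 0.3, -0.9]
opening: 0.499
```

```bash
python3 - <<'E'
from h import *
dsp([.5533,.1958,.020]);st()
E
```

```text
spool o [0.5519 0.1959 0.0402] axis [0.044 0.004 0.999] delta tool mm [ 0.4  1.  20.2]
t 10.92 pos [0.5545 0.1957 0.0757] xaxis [ 0.352  0.936 -0.001] yaw 69.42 F [ 0.4  0.3 -0.9] open 0.499 j [  9.  39.  95.  -1.  46. -60.]
```

Free of side force so far; 20 mm to go.

Emit:
{"fn": "send_rows", "kwargs": {"motion": [[[0,0,5],0],[[0,0,5],0],[[0,0,4],0],[[0,0,0],0],[[0,0,0],0]]}}

```text
time_s: 11.33
position: [0.5545, 0.1957, 0.0602]
tcp_rot: [[0.352, 0.936, 0.018], [0.936, -0.351, -0.008], [-0.001, 0.019, -1.0]]
force: [0.2, 0.0, -1.7]
opening: 0.502
```

Emit:
{"fn": "send_rows", "kwargs": {"motion": [[[0,0,2],0],[[0,0,2],0],[[0,0,1],0],[[0,0,0],0],[[0,0,0],0]]}}

```text
time_s: 11.75
position: [0.5545, 0.1958, 0.0569]
tcp_rot: [[0.351, 0.936, 0.018], [0.936, -0.351, -0.008], [-0.001, 0.019, -1.0]]
force: [-0.3, -0.8, -1.3]
opening: 0.501
```

```bash
python3 - <<'E'
from h import *
dsp([.5533,.1958,.020]);st()
E
```

```text
spool o [0.5518 0.196  0.0214] axis [0.044 0.004 0.999] delta tool mm [0.3 1.4 1.4]
t 11.75 pos [0.5545 0.1958 0.0569] xaxis [ 0.351  0.936 -0.001] yaw 69.43 F [-0.3 -0.8 -1.3] open 0.501 j [  9.  40.  95.  -1.  43. -60.]
```

Emit:
{"fn": "send_rows", "kwargs": {"motion": [[[0,0,1],0],[[0,0,1],0],[[0,0,0],0],[[0,0,0],0],[[0,0,0],0]]}}

```text
time_s: 12.17
position: [0.5544, 0.1959, 0.0565]
tcp_rot: [[0.351, 0.936, 0.019], [0.936, -0.351, -0.008], [-0.001, 0.02, -1.0]]
force: [-1.3, 0.9, 0.1]
opening: 0.501
```

Emit:
{"fn": "send_rows", "kwargs": {"motion": [[[0,0,0],0],[[0,0,0],0],[[0,0,0],0],[[0,0,0],0],[[0,0,0],0]], "gripper": 0.15}}

```text
time_s: 12.58
position: [0.5567, 0.196, 0.0563]
tcp_rot: [[0.351, 0.936, 0.023], [0.936, -0.351, -0.007], [0.001, 0.024, -1.0]]
force: [-0.1, -0.8, -0.3]
opening: 0.788
```

```bash
python3 - <<'E'
from h import *
st()
d=capture("wrist"); cv2.imwrite("pics/w10.png",d["image"])
d=capture("side"); cv2.imwrite("pics/s10.png",cv2.resize(d["image"][190:310,250:390],None,fx=5,fy=5))
print(proj(d,[.5533,.1958,.082]))
E
```

```text
t 12.58 pos [0.5567 0.196  0.0563] xaxis [0.351 0.936 0.001] yaw 69.42 F [-0.1 -0.8 -0.3] open 0.788 j [  9.  40.  95.  -1.  43. -60.]
[[309.7474572  250.02520001]]
```

View pics/w10.png

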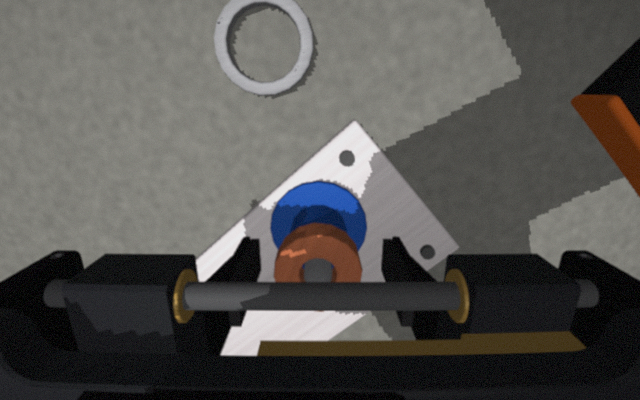

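View pics/s10.png

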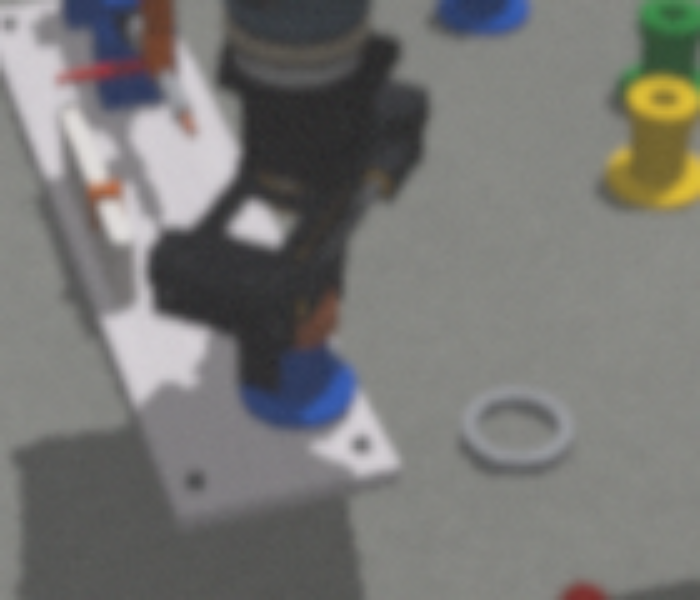

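Emit:
{"fn": "send_rows", "kwargs": {"motion": [[[0,0,-6],0],[[0,0,-15],0],[[0,0,-30],0],[[0,0,-35],0],[[0,0,-35],0]], "gripper": 0}}

```text
time_s: 13.1
position: [0.5482, 0.1957, 0.1738]
tcp_rot: [[0.352, 0.936, 0.003], [0.936, -0.352, -0.01], [-0.009, 0.006, -1.0]]
force: [1.1, 0.7, -0.4]
opening: 0.995
```

```bash
python3 - <<'E'
from h import *
st(); d=capture("wrist"); cv2.imwrite("pics/w11.png",d["image"])
print(proj(d,[[.5533,.1958,.082],[.652,-.031,.122],[.5533,.1958,.02]]))
for t in ["rod_grip","spool"]:
    for r in place_of("wrist",t): print(t,np.round(r["xy"],1),round(r["p"],2))
E
```

```text
t 13.1 pos [0.5482 0.1957 0.1738] xaxis [ 0.352  0.936 -0.009] yaw 69.39 F [ 1.1  0.7 -0.4] open 0.995 j [  9.  30.  91.  -1.  58. -60.]
[[323.46626548 209.99057833]
 [131.27898609 399.48594112]
 [323.50047433 190.16543394]]
spool [44.  80.9] 0.71
spool [324.4 189.5] 0.55
```

View pics/w11.png

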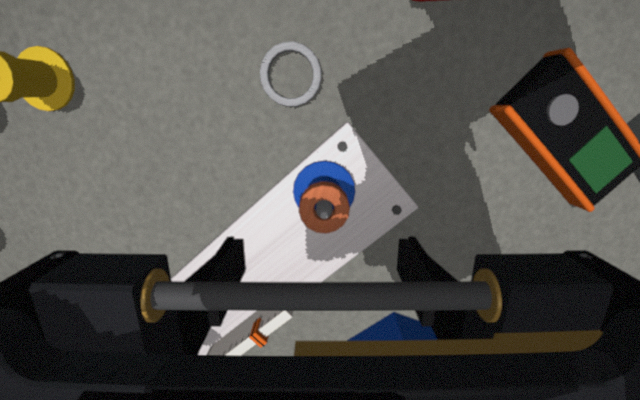

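Emit:
{"fn": "send_rows", "kwargs": {"motion": [[[0,0,-14],-0.12],[[0,0,-14],-0.12],[[0,0,-14],-0.12],[[0,0,-14],-0.12],[[0,0,-10],-0.12]]}}

```text
time_s: 13.67
position: [0.5447, 0.1958, 0.2383]
tcp_rot: [[-0.26, 0.966, -0.003], [0.965, 0.26, -0.011], [-0.01, -0.006, -1.0]]
force: [-0.3, 0.1, -0.3]
opening: 1.003
```

```bash
python3 - <<'E'
from h import *
st(); print(delta([.652,-.031,.24]), bot.read_state()["tcp_rot"][:,2])
E
```

```text
t 13.67 pos [0.5447 0.1958 0.2383] xaxis [-0.26   0.965 -0.01 ] yaw 105.09 F [-0.3  0.1 -0.3] open 1.003 j [  9.  26.  88.  -1.  67. -96.]
[-246.9   44.6    0.4] [-0.00304975 -0.01102421 -0.99993458]
```

Emit:
{"fn": "send_rows", "kwargs": {"motion": [[[-20,2,0],-0.096],[[-35,4,0],0],[[-35,4,0],0],[[-35,4,0],0],[[-35,4,0],0]]}}

```text
time_s: 14.08
position: [0.6128, 0.0555, 0.236]
tcp_rot: [[-0.373, 0.928, -0.013], [0.928, 0.373, -0.007], [-0.002, -0.015, -1.0]]
force: [0.7, 0.1, -0.0]
opening: 1.001
```

Emit:
{"fn": "send_rows", "kwargs": {"motion": [[[-35,3,0],0],[[-25,2,0],0],[[-10,0,0],0],[[0,0,0],0],[[0,0,0],0]]}}

```text
time_s: 14.5
position: [0.6436, -0.0173, 0.2283]
tcp_rot: [[-0.365, 0.931, -0.024], [0.931, 0.365, -0.007], [0.003, -0.025, -1.0]]
force: [0.3, 0.5, -0.6]
opening: 0.998
```

```bash
python3 - <<'E'
from h import *
st(); print(delta([.652,-.031,.24]), bot.read_state()["tcp_rot"][:,2])
d=capture("wrist"); cv2.imwrite("pics/w12.png",d["image"]); np.save("d12.npy",d,allow_pickle=True)
for t,z in [("rod_grip",.122),("pointer",.079),("mark",0),("mark",.067)]:
    for r in place_of("wrist",t): print(t,np.round(r["xy"],1),round(r["p"],2),atz(d,r["xy"],z))
E
```

```text
t 14.5 pos [ 0.6436 -0.0173  0.2283] xaxis [-0.365  0.931  0.003] yaw 111.41 F [ 0.3  0.5 -0.6] open 0.998 j [ -11.   32.   78.   -1.   72. -122.]
[-15.8   2.6 -11.8] [-0.0239989  -0.00666834 -0.99968974]
rod_grip [302.5 203.2] 0.85 [ 0.64965228 -0.03109694  0.122     ]
pointer [303.7 244.6] 0.61 [ 0.7048451  -0.01163513  0.079     ]
mark [381.3 219.8] 0.76 [0.66907538 0.07909691 0.        ]
mark [300.6 191.8] 0.47 [ 0.67196908 -0.03226428  0.        ]
mark [381.3 219.8] 0.76 [0.6522888  0.05787387 0.067     ]
mark [300.6 191.8] 0.47 [ 0.65468833 -0.03446983  0.067     ]
```

View pics/w12.png

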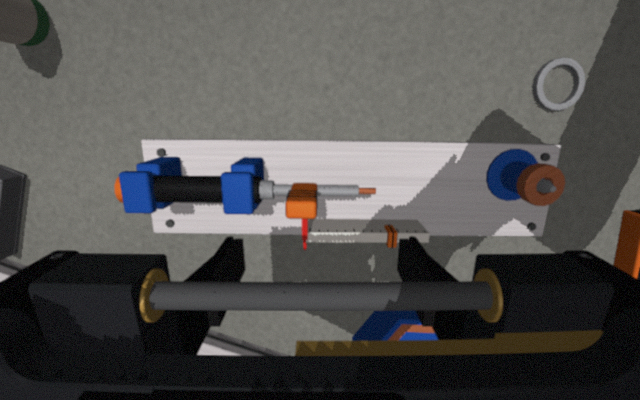

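```bash
python3 - <<'E'
from h import *
im=cv2.imread("pics/w12.png")
cv2.imwrite("pics/w12z.png",cv2.resize(im[175:255,280:420],None,fx=5.7,fy=5.7,interpolation=cv2.INTER_CUBIC))
E
```

```text
(no output)
```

View pics/w12z.png

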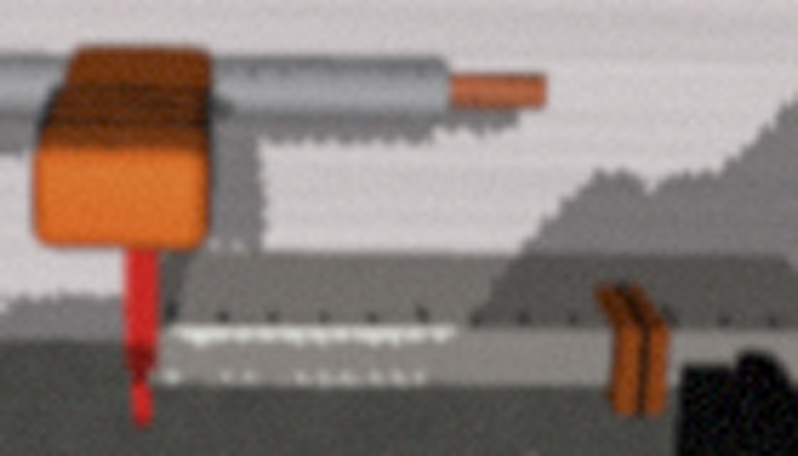

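```bash
python3 - <<'E'
from h import *
d=np.load("d12.npy",allow_pickle=True).item()
f=lambda x,y:(280+x/5.7,175+y/5.7)
m0=atz(d,f(650,333),.067);m1=atz(d,f(643,410),.067);p=atz(d,f(143,422),.079);g=atz(d,f(122,197),.145)
tip=atz(d,f(547,91),.075); coll=atz(d,f(448,82),.075)
e=[atz(d,q,.012) for q in [(142,141),(559,146),(154,235),(547,236)]]
xr=(e[1]-e[0]);print("len",np.linalg.norm(xr),"yaw",np.degrees(np.arctan2(xr[1],xr[0])))
for a in (110.6,111.0):
    u=np.array([np.cos(np.radians(a)),np.sin(np.radians(a)),0]); v=np.array([-u[1],u[0],0])
    print([np.round((np.array([q@u,q@v]))*1000,1) for q in (m0,m1,p,g,tip)])
print("clip",m0,m1,"pointer",p,"grip",g,"tip",tip)
E
```

```text
len 0.5045658386034051 yaw 110.71573953037777
[array([-160.2, -646.6]), array([-160.4, -662.7]), array([-257.4, -660.8]), array([-257.4, -595.9]), array([-184.5, -596.9])]
[array([-164.7, -645.5]), array([-165. , -661.6]), array([-262., -659.]), array([-261.5, -594.1]), array([-188.7, -595.6])]
clip [0.66164904 0.07751755 0.067     ] [0.67677608 0.08307565 0.067     ] pointer [ 0.70912865 -0.00845245  0.079     ] grip [ 0.6483255  -0.03124501  0.145     ] tip [0.62362301 0.03725686 0.075     ]
```

```bash
python3 - <<'E'
from h import *
st(); print(delta([.648,-.0315,.106]))
E
```

```text
t 14.75 pos [ 0.6439 -0.0157  0.2297] xaxis [-0.368  0.93   0.001] yaw 111.59 F [ 0.6 -0.8  0.6] open 1.003 j [ -11.   32.   78.   -1.   72. -122.]
[-16.3   0.9 123.7]
```

Emit:
{"fn": "send_rows", "kwargs": {"motion": [[[-8,1,5],0.015],[[-7,0,15],0],[[-2,0,20],0],[[0,0,10],0],[[0,0,0],0]], "gripper": 0.4}}

```text
time_s: 15.17
position: [0.6516, -0.0285, 0.1805]
tcp_rot: [[-0.357, 0.934, -0.015], [0.934, 0.357, -0.009], [-0.003, -0.017, -1.0]]
force: [-1.0, 0.4, -0.8]
opening: 0.708
```

```bash
python3 - <<'E'
from h import *
st(); print(delta([.648,-.0315,.106]),bot.read_state()["tcp_rot"][:,2])
d=capture("wrist"); cv2.imwrite("pics/w13.png",d["image"]); print(proj(d,[.648,-.0315,.145]))
E
```

```text
t 15.17 pos [ 0.6516 -0.0285  0.1805] xaxis [-0.357  0.934 -0.003] yaw 110.95 F [-1.   0.4 -0.8] open 0.708 j [ -12.   35.   80.   -1.   66. -123.]
[-1.3 -3.1 74.6] [-0.01521696 -0.00880255 -0.99984547]
[[317.45584168 225.1909199 ]]
```

View pics/w13.png

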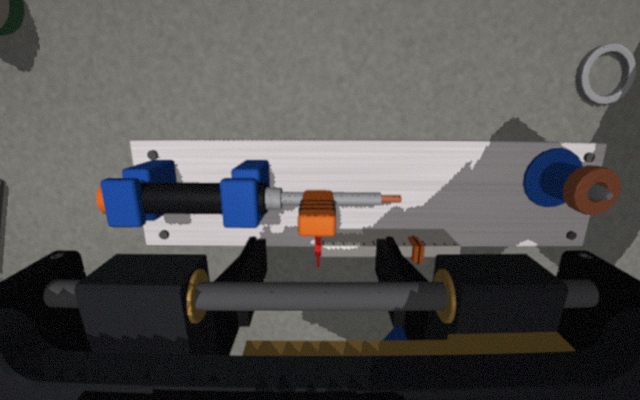

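Emit:
{"fn": "send_rows", "kwargs": {"motion": [[[-1,-2,12],0],[[0,-2,15],0],[[0,0,15],0],[[0,0,8],0],[[0,0,0],0]]}}

```text
time_s: 15.63
position: [0.6515, -0.0307, 0.1349]
tcp_rot: [[-0.359, 0.933, -0.005], [0.933, 0.359, -0.011], [-0.008, -0.009, -1.0]]
force: [-1.1, 0.3, -0.1]
opening: 0.602
```

```bash
python3 - <<'E'
from h import *
st(); print(delta([.648,-.0315,.106]),bot.read_state()["tcp_rot"][:,2])
d=capture("wrist"); cv2.imwrite("pics/w14.png",d["image"]); print(proj(d,[.648,-.0315,.145]))
E
```

```text
t 15.63 pos [ 0.6515 -0.0307  0.1349] xaxis [-0.359  0.933 -0.008] yaw 111.03 F [-1.1  0.3 -0.1] open 0.602 j [ -12.   38.   82.   -1.   60. -123.]
[ 0.7 -3.3 28.9] [-0.00511744 -0.01084189 -0.99992813]
[[319.88694957 257.29705017]]
```

View pics/w14.png

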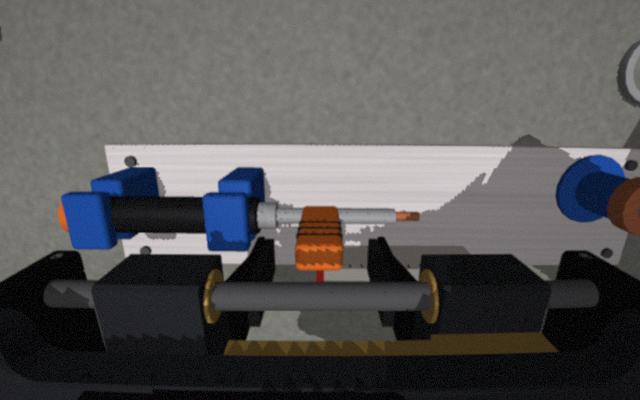

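Emit:
{"fn": "send_rows", "kwargs": {"motion": [[[0,-3,8],0],[[0,-1,10],0],[[0,0,7],0],[[0,0,2],0],[[0,0,0],0]]}}

```text
time_s: 16.1
position: [0.6502, -0.0328, 0.1098]
tcp_rot: [[-0.359, 0.933, 0.002], [0.933, 0.359, -0.012], [-0.012, -0.002, -1.0]]
force: [1.1, 1.0, -0.5]
opening: 0.598
```

```bash
python3 - <<'E'
from h import *
st(); print(delta([.648,-.0315,.105]),bot.read_state()["tcp_rot"][:,2])
E
```

```text
t 16.1 pos [ 0.6502 -0.0328  0.1098] xaxis [-0.359  0.933 -0.012] yaw 111.05 F [ 1.1  1.  -0.5] open 0.598 j [ -12.   40.   84.   -1.   56. -123.]
[ 2.1 -1.5  4.7] [ 0.00228632 -0.01246801 -0.99991966]
```

Emit:
{"fn": "send_rows", "kwargs": {"motion": [[[2,-2,4],0],[[0,0,1],0],[[0,0,0],0],[[0,0,0],0],[[0,0,0],0]]}}

```text
time_s: 16.52
position: [0.6476, -0.0317, 0.1044]
tcp_rot: [[-0.359, 0.933, 0.003], [0.933, 0.359, -0.013], [-0.013, -0.002, -1.0]]
force: [-0.4, -0.5, -0.3]
opening: 0.602
```

Emit:
{"fn": "send_rows", "kwargs": {"motion": [[[0,0,0],0],[[0,0,0],0],[[0,0,0],0],[[0,0,0],0],[[0,0,0],0]], "gripper": 1}}

```text
time_s: 16.93
position: [0.6486, -0.0323, 0.1054]
tcp_rot: [[-0.36, 0.933, 0.005], [0.933, 0.36, -0.014], [-0.015, -0.0, -1.0]]
force: [0.2, -5.1, -2.1]
opening: 0.307
```

Emit:
{"fn": "send_rows", "kwargs": {"motion": [[[0,0,0],0],[[0,0,0],0],[[0,0,0],0],[[0,0,0],0],[[0,0,0],0]]}}

```text
time_s: 17.35
position: [0.6488, -0.033, 0.1053]
tcp_rot: [[-0.357, 0.934, 0.005], [0.934, 0.357, -0.012], [-0.013, 0.0, -1.0]]
force: [0.7, -1.0, 0.1]
opening: 0.297
```

```bash
python3 - <<'E'
from h import *
st(); print(bot.read_state()["tcp_rot"][:,2])
E
```

```text
t 17.35 pos [ 0.6488 -0.033   0.1053] xaxis [-0.357  0.934 -0.013] yaw 110.91 F [ 0.7 -1.   0.1] open 0.297 j [ -12.   40.   84.   -1.   56. -123.]
[ 0.0048897  -0.01217865 -0.99991388]
```

Emit:
{"fn": "send_rows", "kwargs": {"motion": [[[8,0,0],0],[[15,0,0],0],[[15,0,0],0],[[15,0,0],0],[[10,0,0],0]]}}

```text
time_s: 17.77
position: [0.6298, 0.0173, 0.1053]
tcp_rot: [[-0.356, 0.935, 0.012], [0.934, 0.356, -0.026], [-0.028, 0.002, -1.0]]
force: [2.9, -7.9, -0.9]
opening: 0.296
```

```bash
python3 - <<'E'
from h import *
st(); R=bot.read_state()["tcp_rot"];print(R[:,2])
u=np.array([-.3535,.9354,0]);v=np.array([-.9354,-.3535,0]);D=bot.read_state()["position"]-np.array([.6488,-.033,.1053]); print("along",D@u*1000,"lat",D@v*1000)
E
```

```text
t 17.77 pos [0.6298 0.0173 0.1053] xaxis [-0.356  0.934 -0.028] yaw 110.85 F [ 2.9 -7.9 -0.9] open 0.296 j [  -8.   39.   87.   -2.   53. -118.]
[ 0.01209602 -0.02564799 -0.99959785]
along 53.78074939217473 lat 0.034636241383786515
```

Emit:
{"fn": "send_rows", "kwargs": {"motion": [[[12,0,0],0],[[12,0,-1],0],[[10,0,0],0],[[4,0,0],0],[[0,0,0],0]]}}

```text
time_s: 18.18
position: [0.6183, 0.0476, 0.1053]
tcp_rot: [[-0.357, 0.934, 0.018], [0.933, 0.358, -0.037], [-0.041, 0.003, -0.999]]
force: [2.2, -6.9, -2.7]
opening: 0.308
```

```bash
cat >> h.py <<'E'
def along():
    R=bot.read_state()["tcp_rot"]
    u=np.array([-.3535,.9354,0]);v=np.array([-.9354,-.3535,0]);s=bot.read_state();q0=np.array([.6488,-.033,.1053])-.019*np.array([.005,-.0122,-1]);D=s["position"]-.019*R[:,2]-q0; print("along",D@u*1000,"lat",D@v*1000,"z",D[2]*1000,"tilt",R[:,2],"qv",np.abs(s["qvel"]).max())
E
python3 - <<'E'
from h import *
st(); along()
d=capture("wrist"); cv2.imwrite("pics/w15.png",d["image"])
along()
d=capture("scene"); cv2.imwrite("pics/sc15.png",cv2.resize(d["image"][210:290,250:390],None,fx=5.7,fy=5.7))
E
```

```text
t 18.18 pos [0.6183 0.0476 0.1053] xaxis [-0.357  0.933 -0.041] yaw 110.96 F [ 2.2 -6.9 -2.7] open 0.308 j [  -5.   38.   89.   -3.   52. -114.]
along 86.64616649489928 lat 0.06821080394097243 z 0.00014573646445192878 tilt [ 0.01751617 -0.03685485 -0.9991671 ] qv 1.852620803141629
along 86.22797303457517 lat 0.07558129937958415 z -0.007296569966022681 tilt [ 0.01751641 -0.03704543 -0.99916005] qv 0.4906527659910244
```

View pics/w15.png

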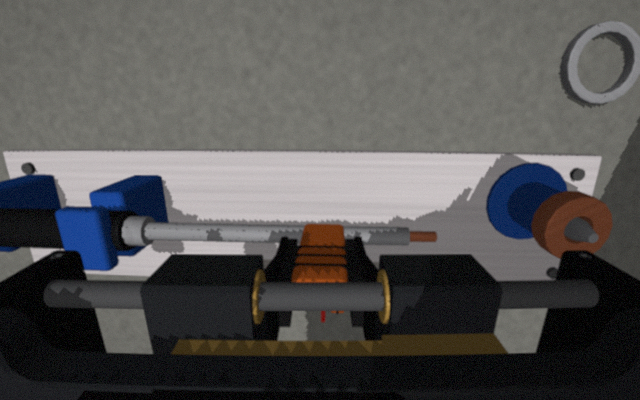

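View pics/sc15.png

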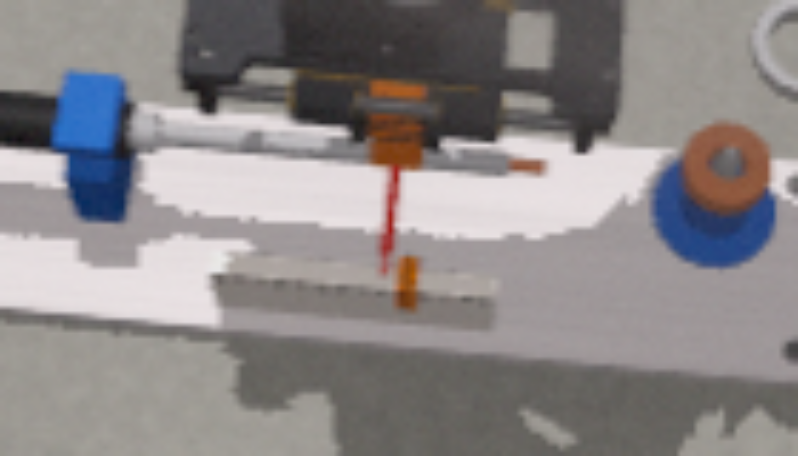

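```bash
cat > m.py <<'E'
from h import *
u=np.array([-.3535,.9354,0])
def rel(d,p,c): # pixel pointer, pixel clip
    return (atz(d,p,.079)-atz(d,c,.067))@u*1000
E
python3 - <<'E'
from m import *
along()
d=capture("scene"); f=lambda x,y:(250+x/5.7,210+y/5.7)
print("ptr-clip",rel(d,f(384,272),f(408,268)), "tip along",(atz(d,f(546,167),.075)-np.array([.62362301,.03725686,0]))@u*1000)
# predicted pixel of clip (from wrist measure) and line
print([ (proj(d,[[.6692,.0803,.067]])[0]-[250,210])*5.7])
along()
d=capture("wrist"); cv2.imwrite("pics/w16z.png",cv2.resize(d["image"][280:350,280:380],None,fx=8,fy=8,interpolation=cv2.INTER_CUBIC))
np.save("d16.npy",d,allow_pickle=True)
print(proj(d,[[.6692,.0803,.067]]))
E
```

```text
along 86.01097749614017 lat 0.10091587961477975 z -0.047730389552524954 tilt [ 0.01744557 -0.03695475 -0.99916465] qv 0.4195039770318903
ptr-clip -10.677476282942225 tip along 85.51196858025774
[array([409.4394414, 272.0801078])]
along 85.87925643430272 lat 0.06160142823289774 z -0.0061243000031019346 tilt [ 0.01750705 -0.03692256 -0.99916476] qv 0.2300622666260795
[[339.82225755 303.52229091]]
```

View pics/w16z.png

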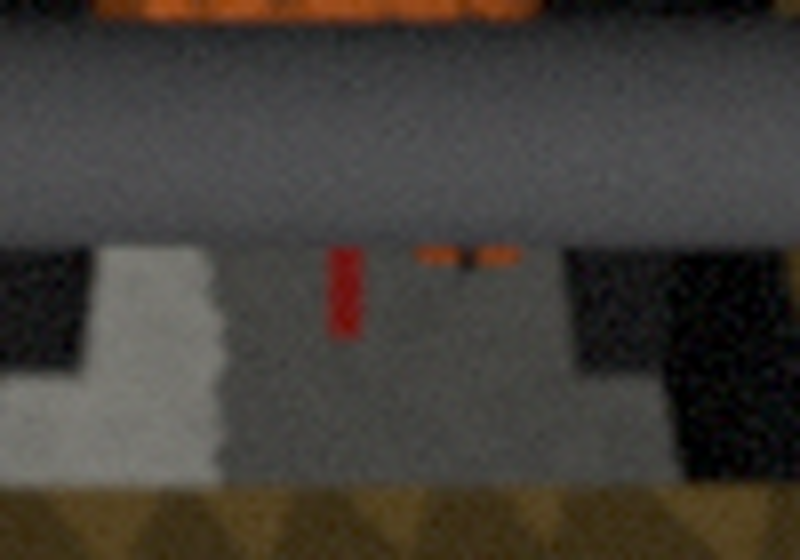

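```bash
python3 - <<'E'
from m import *
d=np.load("d16.npy",allow_pickle=True).item()
print(rel(d,(280+345/8,280+320/8),(280+467/8,280+256/8)))
along(); st()
E
```

```text
-10.946201060165475
along 85.80467265576969 lat 0.06996149196591178 z -0.0035676747524582275 tilt [ 0.01752334 -0.03690246 -0.99916522] qv 0.12950665250218474
t 18.38 pos [0.6186 0.0468 0.1053] xaxis [-0.357  0.933 -0.041] yaw 110.91 F [ 2.9 -8.5 -0.9] open 0.306 j [  -5.   38.   89.   -3.   52. -114.]
```

Emit:
{"fn": "send_rows", "kwargs": {"motion": [[[6,0,-0.5],0],[[4,0,0],0],[[2,0,0],0],[[1,0,0],0],[[1,0,0],0]]}}

```text
time_s: 18.8
position: [0.617, 0.0512, 0.1053]
tcp_rot: [[-0.355, 0.935, 0.022], [0.933, 0.355, -0.048], [-0.052, 0.004, -0.999]]
force: [1.9, -7.9, -0.7]
opening: 0.309
```

```bash
cat > look.py <<'E'
from m import *
import sys
st(); along()
d=capture("wrist"); cv2.imwrite(f"pics/w{sys.argv[1]}z.png",cv2.resize(d["image"][280:350,280:380],None,fx=8,fy=8,interpolation=cv2.INTER_CUBIC))
np.save(f"d{sys.argv[1]}.npy",d,allow_pickle=True)
for i in range(3): capture("side"); along()
E
python3 look.py 17
```

```text
t 18.8 pos [0.617  0.0512 0.1053] xaxis [-0.355  0.933 -0.052] yaw 110.81 F [ 1.9 -7.9 -0.7] open 0.309 j [  -4.   38.   89.   -3.   51. -113.]
along 90.77100845295061 lat 0.08004549941455279 z -0.004674501061077696 tilt [ 0.02228942 -0.04761265 -0.99861715] qv 1.5395130751254946
along 90.73407320741103 lat 0.08452591750065144 z 0.004399006867425448 tilt [ 0.02228399 -0.0476481  -0.99861558] qv 0.09515914628404579
along 90.71922937025809 lat 0.10780782266823766 z -0.020929316584941682 tilt [ 0.02220874 -0.04762024 -0.99861859] qv 0.10300382363297056
along 90.67541859450911 lat 0.06377440933456414 z 0.01901650298470614 tilt [ 0.02232756 -0.04759449 -0.99861717] qv 0.10983941877025984
```

View pics/w17z.png

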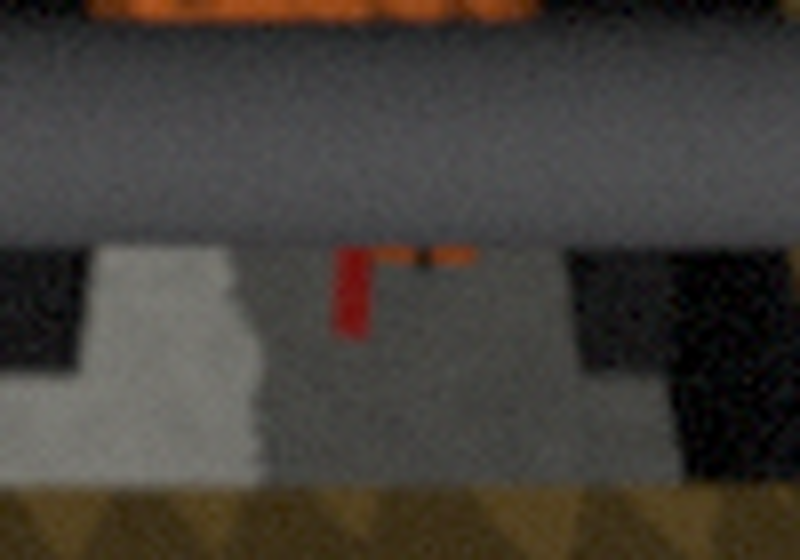

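Emit:
{"fn": "send_rows", "kwargs": {"motion": [[[6,0,-0.5],0],[[4,0,0],0],[[2,0,0],0],[[1.5,0,0],0],[[1.5,0,0],0]]}}

```text
time_s: 19.42
position: [0.6151, 0.0562, 0.1052]
tcp_rot: [[-0.353, 0.935, 0.027], [0.934, 0.354, -0.058], [-0.064, 0.005, -0.998]]
force: [2.4, -8.3, -2.0]
opening: 0.309
```

```bash
python3 look.py 18; python3 - <<'E'
from m import *
d=np.load("d17.npy",allow_pickle=True).item()
print(rel(d,(280+352/8,280+320/8),(280+424/8,280+256/8)))
E
```

```text
t 19.42 pos [0.6151 0.0562 0.1052] xaxis [-0.353  0.934 -0.064] yaw 110.7 F [ 2.4 -8.3 -2. ] open 0.309 j [  -4.   38.   90.   -4.   51. -112.]
along 96.34799396209648 lat 0.0739050184311884 z -0.14883592008672897 tilt [ 0.02690295 -0.05828707 -0.9979373 ] qv 1.68202509503357
along 96.32328858989158 lat 0.06000127441764479 z -0.13005034930889392 tilt [ 0.02692463 -0.05825362 -0.99793867] qv 0.2132266213483144
along 96.34274357485378 lat 0.057828255154355065 z -0.1372448406216087 tilt [ 0.02688428 -0.05817544 -0.99794431] qv 0.10609119476752056
along 96.31428795587347 lat 0.05384778733030619 z -0.11045021951211487 tilt [ 0.02692212 -0.05814974 -0.99794479] qv 0.09530547856097336
-6.191551735391471
```

View pics/w18z.png

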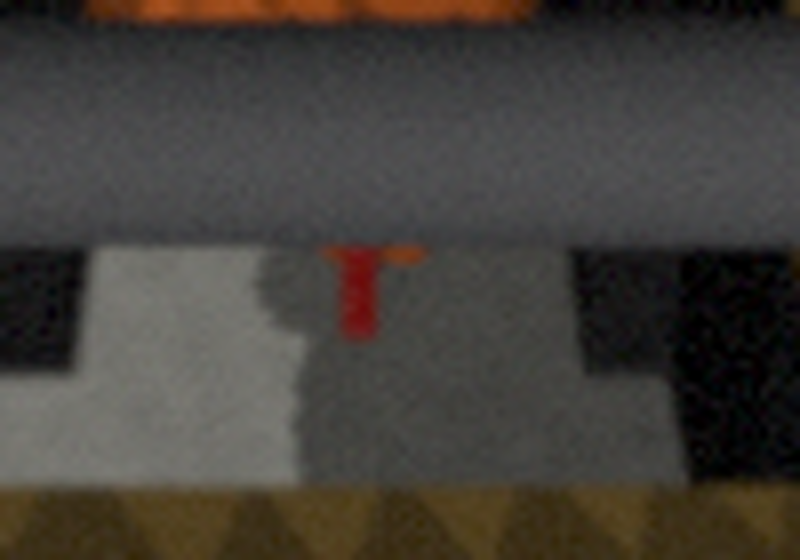

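```bash
python3 - <<'E'
from m import *
d=np.load("d18.npy",allow_pickle=True).item()
print(rel(d,(280+358/8,280+320/8),(280+376/8,280+256/8)))
d=capture("scene"); cv2.imwrite("pics/sc18.png",cv2.resize(d["image"][225:275,280:350],None,fx=11,fy=11,interpolation=cv2.INTER_CUBIC)); np.save("d19.npy",d,allow_pickle=True)
along()
E
```

```text
-1.0508550563307548
along 96.35083824819924 lat 0.0891917597377618 z -0.13649591108684522 tilt [ 0.02681133 -0.05813073 -0.99794888] qv 0.10752861290122051
```

View pics/sc18.png

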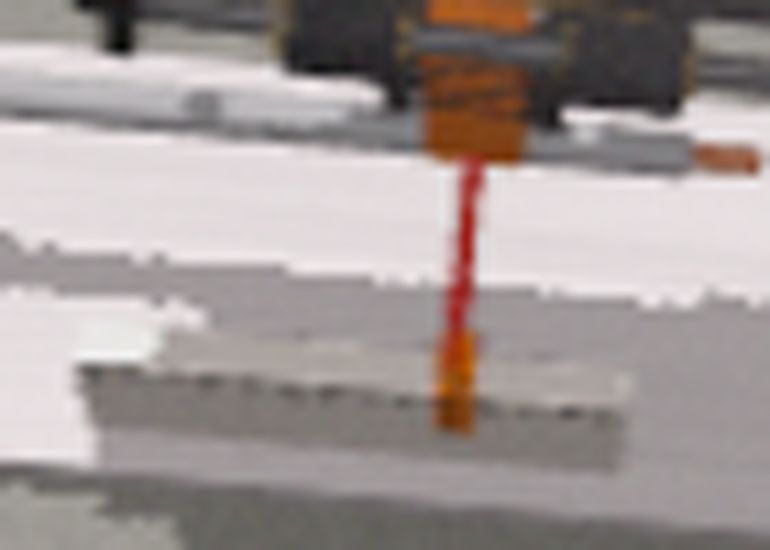

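```bash
python3 - <<'E'
from m import *
d=np.load("d19.npy",allow_pickle=True).item()
f=lambda x,y:(280+x/11,225+y/11)
print(rel(d,f(455,358),f(459,362)))
print("pred seated",proj(d,[[.5533,.1958,.02],[.5533,.1958,.082]]))
hsv=cv2.cvtColor(d["image"],cv2.COLOR_BGR2HSV);m=cv2.inRange(hsv,(3,90,70),(16,255,255));m[:,:360]=0;m[:,395:]=0;m[:220]=0;m[265:]=0
ys,xs=np.nonzero(m);print(xs.min(),xs.max(),ys.min(),ys.max())
along(); st()
bot.hand_in(); print("handed in")
E
```

```text
-0.635647240842814
pred seated [[374.99093928 246.43328045]
 [377.72313886 237.77986916]]
370 384 232 246
along 96.35083824819924 lat 0.0891917597377618 z -0.13649591108684522 tilt [ 0.02681133 -0.05813073 -0.99794888] qv 0.10752861290122051
t 19.67 pos [0.6151 0.0562 0.1052] xaxis [-0.353  0.934 -0.064] yaw 110.69 F [ 2.7 -9.9 -1.1] open 0.313 j [  -4.   38.   90.   -4.   51. -112.]
the job is handed in; nothing more can be done
handed in
```

I put the copper-rimmed spool on the spindle and let it go. Then I gripped the orange grip, pulled the rod about 96 mm, and handed in at 19.7 s while still holding it.

- **Spool:** It went down the spindle in small steps with no noticeable side force. After release and lift-off, the wrist and scene pictures put it within about a pixel of its seated position. I could not measure its tilt or the last millimetre of height any more finely than that.
- **Rod:** The pointer was short of the clip's middle by about 1.1 mm in the wrist view and 0.6 mm in the scene view, inside the 5 mm limit. The hold moved less than 0.1 mm over the last pictures. The spring load read about 10 N at the wrist, and the opening (about 27 mm) matched the 26 mm grip block.
- **Not as planned:** The tool tilted as the moves went on, reaching about 3.7° at the end, and I had no way to correct it. The spring also took back roughly 2 mm per row while pulling, so I pulled further to make up for it.
- **Other things:** Nothing else on the bench was touched that I could see, but I did not measure the positions of the loose things at the end.

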